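# Set the gauge slider against the pinned stop

## Task

Set the sliding gauge on the bench rail: press down the black thumb plate in the middle of the slider to free its brake, keep it pressed while you push the slider along the rail until it rests against the stop with the upright pin (not the low plain stop at the other end), then let the plate spring back up so that the slider is locked there. Do not drag it with the brake on, and leave the things lying around where they are, without lifting any.

Things in the scene. Friction and masses are not known exactly. Their poses are not given: they have to be found in the camera images.
- rail: aluminium gauge rail, 70x520 mm, bolted to the bench, with a 30 mm wide steel bar along its middle whose top is 24 mm above the bench. Origin at the middle of its underside, on the bench; its y axis runs along the rail (the way the slider moves), z up.
- slider (a joint): position of the grey slider along the rail's +y, in m; 0 at the rail's middle. The slider is 80 mm wide (x) and 100 mm long (y), mass about 0.9 kg. Its ends are two 22 mm blocks (top 44 mm above the bench) that carry a rounded ridge, 8 mm thick and up to 53 mm above the bench, at 28 to 36 mm either side of the slider's middle; between the ridges lies the thumb plate. With the plate up a brake holds it (about 17 N); with the plate pressed it runs with about 1.5 N.
- slider_mid (a point): point on the slider at its middle, at the height of the thumb plate's top when that is up (42 mm above the bench); moves along with the slider but not down with the plate; axes like the rail's.
- thumb_plate (a joint): how far the black ribbed thumb plate is pressed down into the slider, in m: 0 up (brake on), 0.005 fully down. The plate is 53 mm along the rail, 66 mm across, flat; a spring resists with 4 N at first and about 5.5 N fully down, where it meets a hard end; the brake is fully free from 2 mm on. Pressed, it can be pushed sideways by friction or by a fingertip against the ridge at either end of it.
- pin_stop: the stop to go to: a steel block across the rail, 76 mm wide, 24 mm along the rail, top 40 mm above the bench, with an upright round-headed pin (18 mm head) in the middle of it that reaches 75 mm above the bench. Fixed to the rail, at either end of the slider's way. Origin on the rail's middle line at bench height, in the middle of the block; the slider rests against it when the slider's middle is 62 mm from the origin along the rail.
- plain_stop: the other stop, a like block without a pin (only two low screw heads, 43 mm above the bench), fixed to the rail on the slider's other side; origin likewise.
- stock_a: loose bystander: aluminium square bar, 20x115x20 mm, lying in front of the rail; origin at the middle of its underside
- collet_nut: loose bystander: small steel collet nut, about 26 mm across, 19 mm high, in front of the rail; origin at the middle of its underside
- stock_brass: loose bystander: brass square offcut, 16x70x16 mm, lying behind the rail; origin at the middle of its underside
- cutter_tube_1: loose bystander: small square plastic cutter tube, 14x72x14 mm, lying behind the rail; origin at the middle of its underside
- hex_key_0: loose bystander: black hex key, 32x82x5 mm, lying flat behind the rail; origin at the middle of its underside
- machined_part: loose bystander: machined aluminium part, 42x60x16 mm, lying behind the rail; origin at the middle of its underside

How it is judged (in metres and radians):
On the way, in this order (a step that is already met when the one before it is completed fails the run):
1. the thumb plate is pressed at least 1.5 mm down before the slider has moved 10 mm (value of joint thumb_plate above 0.0015 m and distance of slider_mid from where it was at the start of the episode below 0.01 m), for 0.1 s.
2. the slider reaches the pinned stop (within 2.5 mm) with the thumb plate still pressed (over 1 mm) (horizontal distance between slider_mid and pin_stop below 0.0645 m and value of joint thumb_plate above 0.001 m), for 0.05 s.
At the end, for the whole second after the job is handed in: the slider rests against the stop with the pin (gap under 2.5 mm), its thumb plate is up again (within 1 mm) and it stands still (horizontal distance between slider_mid and pin_stop below 0.0645 m and value of joint thumb_plate below 0.001 m and velocity of joint slider between -0.005 and 0.005 m/s); the robot touches nothing.
It fails at once if the slider is dragged (faster than 15 mm/s) with its thumb plate up (pressed less than 0.5 mm), more than 5 mm from where it started and 6 mm from the pinned stop (value of joint thumb_plate below 0.0005 m and distance of slider_mid from where it was at the start of the episode above 0.005 m and horizontal distance between slider_mid and pin_stop above 0.068 m and (velocity of joint slider above 0.015 m/s or velocity of joint slider below -0.015 m/s)).
It fails at once if a bystander is moved more than 15 mm or lifted more than 15 mm (distance of any of stock_a, collet_nut, stock_brass, cutter_tube_1, hex_key_0, machined_part from where it was at the start of the episode above 0.015 m or height (world z) of any of stock_a, collet_nut, stock_brass, cutter_tube_1, hex_key_0, machined_part above 0.015 m).
It also fails if it takes over 38 s, if anything falls off the work surface, if the arm or the gripper's body presses on something with over 40 N, if the wrist force passes 120 N, or if a joint passes its speed limit or range.

## Robot

A 6-joint arm with a two-finger parallel gripper is mounted at the origin on a cart in front of the work surface, level with it; the furniture and walls round the work are solid. World frame = base frame: x ahead of the robot, y to its left, z up, the work surface at z = 0. Lengths are in mm, angles in rad, forces in N, time in s.
With the tool pointing down it reaches from about 350 to 1000 mm from the base axis. Payload 7.1 kg.
Tool frame: the origin (TCP) lies midway between the tips of the shut fingers; the grasp point (between the pads) lies 19 mm behind it; z points along the fingers, y is the line along which they close (so a half turn about z gives the same grasp; the last joint's range is limited). The gripper opens to 85 mm and grips with 20 to 120 N. Pads are 22 mm wide; open, the fingers measure 114 mm over their backs; the gripper's body (76 mm by 85 mm) begins 54 mm behind the grasp point. The pads swing forward as they close: fully open they stand 13 mm farther back than shut.
Start: joints at [1.098, 0.423, 1.63, -0, 1.089, -0.019], TCP at [273.958, 561.74, 231.319] pointing down, gripper open.
Joint ranges: [-3, 3], [-0.9, 2.11], [0.09, 2.58], [-1.31, 4.45], [0.11, 2.69], [-2.54, 2.54]. Speed limits (rad/s): [2.39, 2.39, 3.01, 3.14, 3.14, 3.14].

## Interface

Orientations are given as a rotation vector (axis times angle).
In Python, from bench import arm gives the robot as it stands.
- The arm moves only by the tool play_rows, never from a script. Its argument "series" is a list of rows, each a list of 7 numbers: the turn, a rotation vector about the tool's x, y, z scaled (see below), then the shift along the tool's x, y, z scaled (see below), then the gripper's target within -1 to 1 (fully open at 1, half-way at 0, shut at -1). A call has 1 to 12 rows; each row shifts and turns the commanded pose from where the row before left it, along the tool's axes as they then stand; what a row does not reach is not made up. The controller multiplies each number of a shift by 40 mm and each number of a turn by 0.1 rad. A row lasts 1/10 s, in which the tool goes at most 50 mm and 8.59 degrees, less where a joint would pass 70% of its speed; a pose out of reach is approached as far as the arm can. A call with a number of a shift or a turn outside -1 to 1 is refused whole. A call with a gripper value outside its range is refused whole. The fingers move at their own pace and stop on an object; "squeeze" is the grip in N (left out, the last holds). Time passes only in rows, so rows that do not move let the fingers close. It gives the time, the measured TCP pose, the force, the opening and the grip force at its end, in the units of the state.
- arm.read_state(): the state, without advancing time (a new reading comes with each control period).
- arm.get_image(name): name is "scene" or "top" or "wrist"; returns a dict with "img" (420x560x3 uint8, red, green, blue), "K" (3x3 intrinsics, pixels), "distortion" ([k1, k2, p1, p2, k3] as OpenCV has them; the pictures are not rectified), "rvec" (rotation vector, rad) and "tvec" (3), from world to camera coordinates, as OpenCV has them. Camera axes: x right, y down, z forward; pixel columns grow to the right and rows downward; lengths in mm; the calibration is good to about 2 mm. A picture is of the moment at which its call begins. There is no depth.
- arm.hand_in(): hands the job in; it is judged then, once.
The state is a dict: "time": time; "joints": joint angles; "dq": joint speeds; "joint_torque": joint torques, N m; "tool_pos": TCP position; "orientation": TCP orientation; "wrist_force": force on the tool from outside, world axes, zero at the start; "moment": the same for the moment, N m; "grip_width": finger opening in mm; "finger_force": force on a finger pad.
Only numpy, scipy, OpenCV 4.12 (cv2) and the standard library are available. Lean on these libraries where they do the work, as an engineer would, in place of code of your own. Each camera call takes 0.05 s, during which the arm holds its last target. There are 200 camera calls.

## Working session

There is one attempt and no reset: what is moved stays moved. The work goes in short steps, Python scripts to look and compute and a tool call to move; the robot and the scene stay as the last step left them, time stands still between calls to the robot, and variables do not carry over. Pictures are saved under pics/ and viewed, at most 10 in all, crops included, and the job is handed in when it is done.

Besides the shell and the picture viewer there is one more tool, called as name(argument=value, ...) on one line, values as JSON. play_rows: Moves the arm, as the interface text tells. Its arguments: {"type":"object","properties":{"series":{"type":"array"},"squeeze":{"type":"number"}},"required":["series"]}

```bash
ls; mkdir -p pics; cat > h.py <<'E'
import numpy as np, cv2
from bench import arm
def grab(n,fn):
    d=arm.get_image(n); cv2.imwrite('pics/'+fn,d['img'][:,:,::-1]); np.savez('pics/'+fn[:-4]+'.npz',**{k:np.array(v) for k,v in d.items()}); return d
def cast(fn,pts,z):
    d=np.load('pics/'+fn+'.npz'); R=cv2.Rodrigues(d['rvec'].astype(float))[0]; t=d['tvec'].reshape(3)
    u=cv2.undistortPoints(np.array(pts,float).reshape(-1,1,2),d['K'],d['distortion']).reshape(-1,2)
    c=-R.T@t; r=np.c_[u,np.ones(len(u))]@R
    return c+r*((z-c[2])/r[:,2])[:,None]
def proj(fn,P):
    d=np.load('pics/'+fn+'.npz'); return cv2.projectPoints(np.array(P,float).reshape(-1,1,3),d['rvec'].astype(float),d['tvec'].astype(float),d['K'],d['distortion'])[0].reshape(-1,2)
E
python3 - <<'E'
from h import *
a=grab('top','top0.png')['img'];b=grab('scene','scene0.png')['img']
print(arm.read_state())
E
```

```text
pics
{'time': 0.1, 'joints': array([ 1.09802576e+00,  4.23775571e-01,  1.63060915e+00, -2.62408051e-05,
        1.08862806e+00, -1.89786628e-02]), 'dq': array([-0.00047664, -0.00067812, -0.00212229, -0.00022155,  0.0018905 ,
       -0.00015169]), 'joint_torque': array([ 1.78043438e-04, -5.58428335e+01, -2.82446069e+01, -1.13247097e-05,
        3.04254638e-03,  1.09474823e-05]), 'tool_pos': array([273.72831896, 561.31208425, 230.61821303]), 'orientation': array([-7.06622719e-01, -3.06076034e+00,  2.17230381e-03]), 'wrist_force': array([0.12657776, 0.32238334, 0.04360619]), 'moment': array([-0.04586842, -0.00871376, -0.00665114]), 'finger_force': 0.0, 'grip_width': 85.33847183899421}
```

View pics/top0.png

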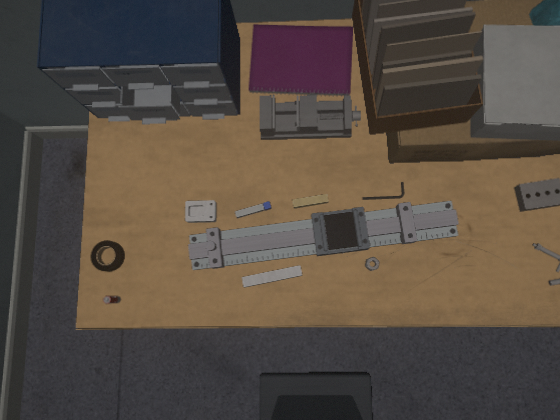

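View pics/scene0.png

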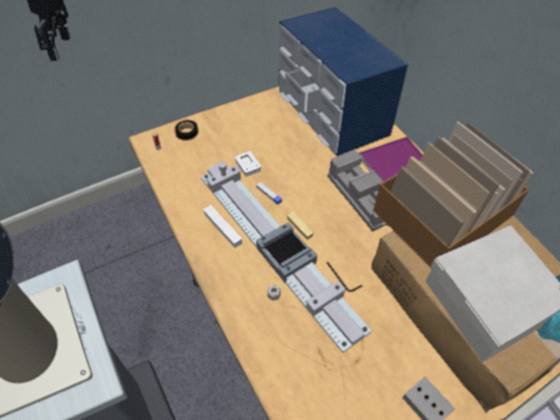

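The top view shows the slider with its black plate at about (341,231). The pinned stop is on the left at (212,247) and the plain stop on the right at (406,222). The scene view confirms the pin is on the far-left stop.

```bash
python3 - <<'E'
from h import *
im=cv2.imread('pics/top0.png')
roi=np.zeros(im.shape[:2],np.uint8); roi[205:260,310:372]=1
m=((im.max(2)<60)&(roi>0)).astype(np.uint8)
c=max(cv2.findContours(m,0,1)[0],key=cv2.contourArea)
b=cv2.boxPoints(cv2.minAreaRect(c)); P=cast('top0',b,42)
print(cv2.minAreaRect(c)); print('plate',P.round(1),P.mean(0).round(1),np.linalg.norm(np.diff(P,axis=0),axis=1))
print('stop top corners/pin',cast('top0',[[210,246]],75),cast('top0',[[214,247]],40),'plain',cast('top0',[[406.5,222.5]],40))
print('rail ends',cast('top0',[[190,251.5],[457,220]],10))
print('others',cast('top0',[[200,211],[253,210],[311,201],[272,276],[372,264],[383,197]],10).round())
cv2.imwrite('pics/crop.png',cv2.resize(im[190:290,180:380],None,fx=4,fy=4,interpolation=cv2.INTER_CUBIC))
E
```

```text
((341.2200927734375, 230.44728088378906), (35.62485122680664, 31.031003952026367), 82.23483276367188)
plate [[566.8 -17.1  42. ]
 [573.8 -75.4  42. ]
 [506.5 -82.   42. ]
 [499.5 -24.4  42. ]] [536.6 -49.7  42. ] [58.72385588 67.614044   57.96266061]
stop top corners/pin [[507.50414536 192.34555994  75.        ]] [[509.22230464 192.01181142  40.        ]] plain [[ 549.65487697 -172.43639289   40.        ]]
rail ends [[ 504.28816091  245.44235515   10.        ]
 [ 557.32100874 -275.21987166   10.        ]]
others [[ 585.  227.   10.]
 [ 585.  121.   10.]
 [ 601.    6.   10.]
 [ 454.   84.   10.]
 [ 475. -109.   10.]
 [ 606. -136.   10.]]
```

View pics/crop.png

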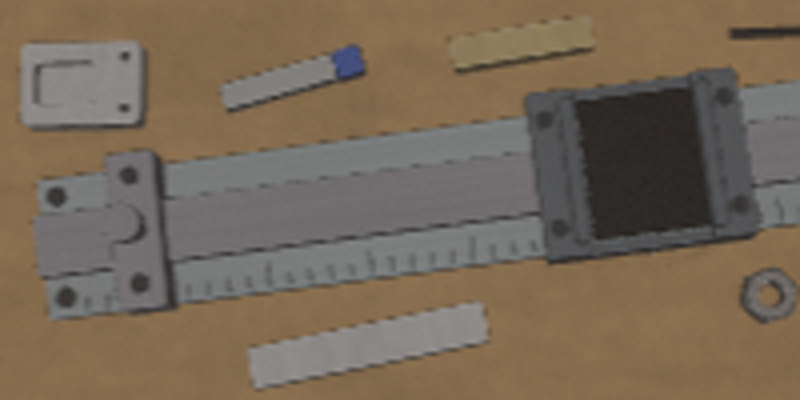

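Pinned stop at roughly (509,190), plate at (536.6,-49.7). The measured plate size (about 58x67 mm) and rail length (523 mm) match the given sizes. The travel is about 180 mm along (-0.101, 0.995). I'll shut the gripper, turn tool x along the rail and go above the plate.

play_rows(series=[[0,0,1,0,0,0,-1],[0,0,1,0,0,0,-1],[0,0,1,0,0,0,-1],[0,0,1,0,0,0,-1],[0,0,1,0,0,0,-1],[0,0,1,0,0,0,-1],[0,0,1,0,0,0,-1],[0,0,1,0,0,0,-1],[0,0,1,0,0,0,-1],[0,0,1,0,0,0,-1],[0,0,0.2,0,0,0,-1],[0,0,0,0,0,0,-1]], squeeze=20)

```text
time: 1.3
tool_pos: [273.9, 561.6, 231.0]
orientation: [2.109, 2.328, -0.001]
wrist_force: [0.2, 0.4, -0.3]
grip_width: -0.0
finger_force: 0.0
```

play_rows(series=[[0,0,0,-0.95,0.3,0,-1],[0,0,0,-0.95,0.3,0,-1],[0,0,0,-0.95,0.3,0,-1],[0,0,0,-0.95,0.3,0,-1],[0,0,0,-0.95,0.3,0,-1],[0,0,0,-0.95,0.3,0,-1],[0,0,0,-0.95,0.3,0,-1],[0,0,0,-0.95,0.3,0,-1],[0,0,0,-0.95,0.3,0,-1],[0,0,0,-0.95,0.3,0,-1],[0,0,0,-0.95,0.3,0.3,-1],[0,0,0,-0.95,0.3,0.3,-1]])

```text
time: 2.5
tool_pos: [462.2, 120.4, 207.5]
orientation: [2.108, 2.328, 0.002]
wrist_force: [1.2, 0.1, -0.7]
grip_width: -0.1
finger_force: 0.0
```

play_rows(series=[[0,0,0,-0.9,0.3,0.4,-1],[0,0,0,-0.9,0.3,0.4,-1],[0,0,0,-0.9,0.3,0.4,-1],[0,0,0,-0.9,0.3,0.4,-1],[0,0,0,-0.3,0,0,-1],[0,0,0,0,0,0,-1],[0,0,0,0,0,0,-1]])

```text
time: 3.2
tool_pos: [524.0, -28.3, 143.6]
orientation: [-2.111, -2.327, -0.0]
wrist_force: [-0.6, 0.4, -0.1]
grip_width: 0.2
finger_force: 0.0
```

```bash
python3 - <<'E'
from h import *
grab('wrist','w1.png');grab('top','top1.png');grab('scene','scene1.png')
s=arm.read_state();print(s); print(cv2.Rodrigues(s['orientation'])[0].round(3))
a=cv2.imread('pics/w1.png');b=cv2.imread('pics/top0.png')
E
```

```text
{'time': 3.35, 'joints': array([-7.53888377e-02,  4.02399543e-01,  1.91297432e+00,  2.07388407e-04,
        8.25470504e-01, -1.74393293e-01]), 'dq': array([-3.95191194e-05,  2.40988398e-03, -1.19903688e-03, -2.21437935e-03,
       -2.14265129e-03, -7.99834330e-04]), 'joint_torque': array([-3.80983511e-01, -4.77909100e+01, -2.17789775e+01, -9.32404742e-03,
        5.00138285e-04,  5.51044322e-04]), 'tool_pos': array([524.22387979, -27.61577026, 143.93244325]), 'orientation': array([2.10862856e+00, 2.32812464e+00, 9.10096041e-04]), 'wrist_force': array([ 0.50125871,  0.38355307, -0.23710516]), 'moment': array([-0.01979735, -0.03343861, -0.11226742]), 'finger_force': 0.0, 'grip_width': 0.08447929821436226}
[[-0.099  0.995  0.001]
 [ 0.995  0.099  0.   ]
 [ 0.     0.001 -1.   ]]
```

View pics/w1.png

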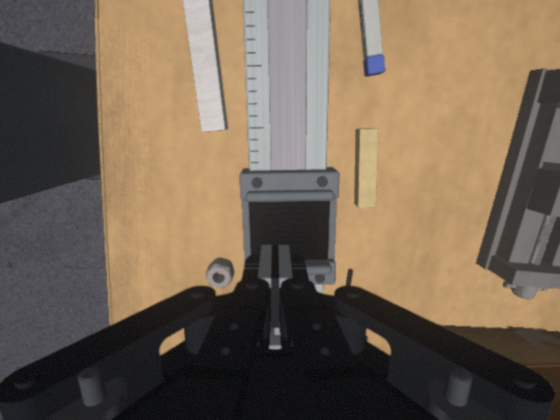

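The wrist view shows the slider square to the tool. Its +y end corners are at (241,172) and (338,170), and the front ridge runs (246,196) to (333,196). The fingers sit over the plate.

```bash
python3 - <<'E'
from h import *
E=cast('w1',[[241,172],[338,170]],44); G=cast('w1',[[246,196],[333,196]],53)
print(E,np.linalg.norm(E[1]-E[0]),G,np.linalg.norm(G[1]-G[0]))
u=np.array([-.1,.995,0]); v=np.array([.995,.1,0])
mid=E.mean(0)-50*u; mid2=G.mean(0)-32*u; print(mid,mid2)
t=arm.read_state()['tool_pos']
for m in(mid,mid2,np.array([536.6,-49.7,0])): print('slider minus tcp along x,y:',(m-t)@u,(m-t)@v)
im=cv2.imread('pics/top0.png')
print('stop',cast('top0',[[215,247.5]],40),'dist',(cast('top0',[[215,247.5]],40)[0]-mid)@u)
E
```

```text
[[494.56372917  -1.28527885  44.        ]
 [571.06790638   7.87388548  44.        ]] 77.05049916186847 [[500.61028004 -18.246321    53.        ]
 [568.27532305 -11.58179469  53.        ]] 67.99245514933499
[537.81581778 -46.45569668  44.        ] [537.64280155 -46.75405785  53.        ]
slider minus tcp along x,y: -20.104920595020882 11.639985654491129
slider minus tcp along x,y: -20.38448832732077 11.437998390930828
slider minus tcp along x,y: -23.21142061646916 10.105816635824949
stop [[508.23605563 190.08389092  40.        ]] dist 238.3148658777307
```

play_rows(series=[[0,0,0,-0.325,0.275,0,-1],[0,0,0,0,0,0.6,-1],[0,0,0,0,0,0.6,-1],[0,0,0,0,0,0.6,-1],[0,0,0,0,0,0.3,-1],[0,0,0,0,0,0.15,-1],[0,0,0,0,0,0,-1],[0,0,0,0,0,0,-1]])

```text
time: 4.15
tool_pos: [537.3, -40.7, 54.1]
orientation: [2.11, 2.326, 0.001]
wrist_force: [1.3, -0.2, 0.3]
grip_width: 0.3
finger_force: 0.0
```

play_rows(series=[[0,0,0,0,0,0.05,-1],[0,0,0,0,0,0.05,-1],[0,0,0,0,0,0,-1],[0,0,0,0,0,0,-1]])

```text
time: 4.55
tool_pos: [536.6, -40.7, 49.5]
orientation: [2.111, 2.326, 0.0]
wrist_force: [0.3, -0.1, 0.5]
grip_width: 0.0
finger_force: 0.0
```

```bash
python3 - <<'E'
from h import *
grab('wrist','w2.png');d=grab('scene','scene2.png')
s=arm.read_state();print(s['tool_pos'],s['wrist_force'])
p=proj('scene2',[s['tool_pos']])[0].astype(int);print(p)
a=cv2.imread('pics/w2.png')[:,100:460];a=cv2.resize(a,(400,467))
im=cv2.imread('pics/scene2.png');x0=max(p[0]-50,0);y0=max(p[1]-60,0)
b=cv2.resize(im[y0:y0+117,x0:x0+100],(400,467),interpolation=2)
cv2.imwrite('pics/j2.png',np.hstack([a,b]))
E
```

```text
[536.5879191  -40.66352631  49.43923051] [ 0.35884178 -0.24788036 -0.83160622]
[283 243]
```

View pics/j2.png

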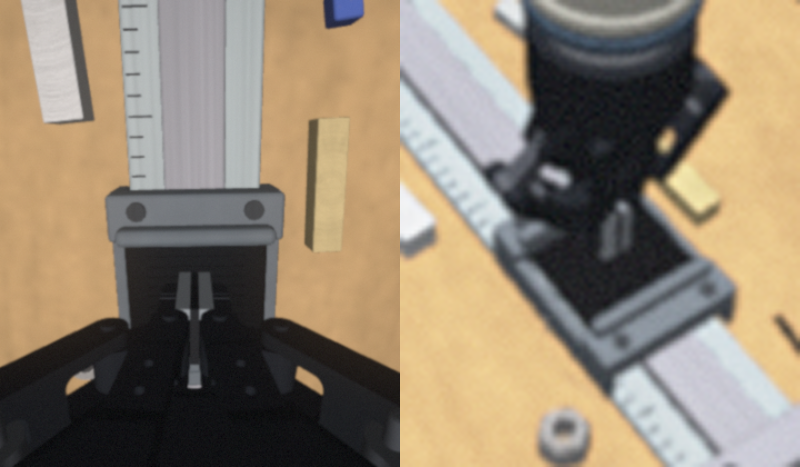

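The fingers stand in the middle of the plate between the ridges, laterally centred, and touch nothing. Pressing down gently now.

play_rows(series=[[0,0,0,0,0,0.1,-1],[0,0,0,0,0,0.05,-1],[0,0,0,0,0,0.03,-1],[0,0,0,0,0,0.03,-1],[0,0,0,0,0,0.03,-1],[0,0,0,0,0,0,-1],[0,0,0,0,0,0,-1]])

```text
time: 5.35
tool_pos: [536.4, -40.7, 39.8]
orientation: [-2.111, -2.326, 0.0]
wrist_force: [-1.9, 0.5, 4.0]
grip_width: 0.5
finger_force: 2.2
```

play_rows(series=[[0,0,0,0,0,0.03,-1],[0,0,0,0,0,0.02,-1],[0,0,0,0,0,0,-1],[0,0,0,0,0,0,-1]])

```text
time: 5.75
tool_pos: [536.4, -40.6, 37.7]
orientation: [-2.111, -2.326, 0.0]
wrist_force: [-3.1, 0.7, 5.4]
grip_width: -0.1
finger_force: 2.5
```

play_rows(series=[[0,0,0,0.05,0,0,-1],[0,0,0,0.1,0,0,-1],[0,0,0,0.15,0,0,-1],[0,0,0,0.2,0,0,-1],[0,0,0,0.2,0,0,-1],[0,0,0,0.2,0,0,-1],[0,0,0,0.1,0,0,-1],[0,0,0,0,0,0,-1],[0,0,0,0,0,0,-1]])

```text
time: 6.65
tool_pos: [532.2, -0.5, 37.6]
orientation: [-2.11, -2.326, 0.001]
wrist_force: [-2.6, 1.0, 6.3]
grip_width: -0.2
finger_force: 2.6
```

```bash
python3 - <<'E'
from h import *
grab('wrist','w3.png')
s=arm.read_state();print(s['tool_pos'],s['wrist_force'])
a=cv2.imread('pics/w3.png')[:,100:460];a=cv2.resize(a,(400,467))
cv2.imwrite('pics/j3.png',a)
E
```

```text
[532.23866307  -0.60244327  37.64469183] [-1.97377007  1.63888434  5.46381867]
```

View pics/j3.png

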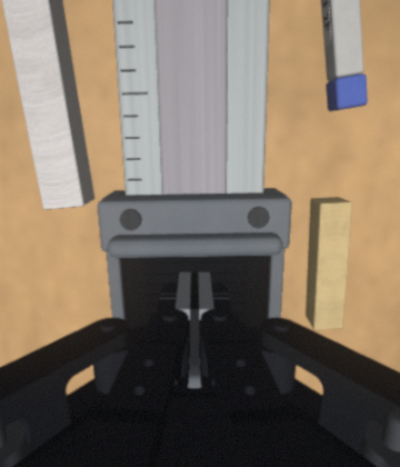

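The slider follows: the ridge stays ahead of the fingers with the plate down. Continuing towards the stop, where about 136 mm remain.

play_rows(series=[[0,0,0,0.1,0,0,-1],[0,0,0,0.2,0,0,-1],[0,0,0,0.25,0,0,-1],[0,0,0,0.3,0,0,-1],[0,0,0,0.3,0,0,-1],[0,0,0,0.3,0,0,-1],[0,0,0,0.3,0,0,-1],[0,0,0,0.3,0,0,-1],[0,0,0,0.3,0,0,-1],[0,0,0,0.2,0,0,-1],[0,0,0,0.1,0,0,-1],[0,0,0,0,0,0,-1]])

```text
time: 7.9
tool_pos: [521.9, 105.3, 37.6]
orientation: [-2.11, -2.327, 0.001]
wrist_force: [-3.0, 1.0, 4.6]
grip_width: 0.3
finger_force: 2.6
```

play_rows(series=[[0,0,0,0.1,0,0,-1],[0,0,0,0.1,0,0,-1],[0,0,0,0.1,0,0,-1],[0,0,0,0.1,0,0,-1],[0,0,0,0.1,0,0,-1],[0,0,0,0,0,0,-1]])

```text
time: 8.5
tool_pos: [519.9, 124.9, 37.6]
orientation: [-2.11, -2.326, 0.001]
wrist_force: [-3.3, 0.5, 5.8]
grip_width: -0.2
finger_force: 2.6
```

```bash
python3 - <<'E'
from h import *
grab('wrist','w4.png')
s=arm.read_state();print(s['tool_pos'],s['wrist_force'])
a=cv2.imread('pics/w4.png')[:,100:460];a=cv2.resize(a,(400,467))
cv2.imwrite('pics/j4.png',a)
E
```

```text
[519.89057685 124.84191507  37.57705599] [-3.36401643  0.7339811   5.07531015]
```

View pics/j4.png

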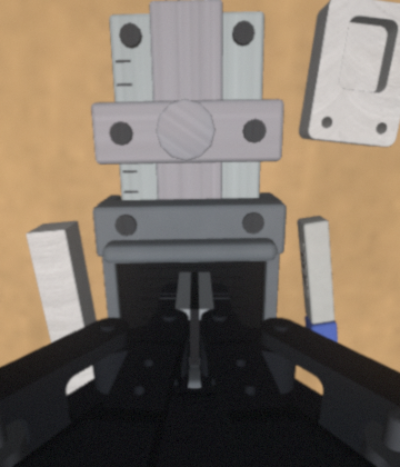

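The slider is now short of the pinned stop: slider edge at row about 197, stop edge at row about 161, a gap of roughly 15 mm. The bystanders are clear, so I'm advancing slowly while watching the force.

play_rows(series=[[0,0,0,0.05,0,0,-1],[0,0,0,0.05,0,0,-1],[0,0,0,0.05,0,0,-1],[0,0,0,0.05,0,0,-1],[0,0,0,0.05,0,0,-1],[0,0,0,0,0,0,-1]])

```text
time: 9.15
tool_pos: [518.8, 134.5, 37.6]
orientation: [-2.11, -2.326, 0.002]
wrist_force: [-3.7, 0.4, 5.5]
grip_width: -0.2
finger_force: 2.6
```

play_rows(series=[[0,0,0,0.05,0,0,-1],[0,0,0,0.05,0,0,-1],[0,0,0,0.05,0,0,-1],[0,0,0,0,0,0,-1]])

```text
time: 9.55
tool_pos: [518.3, 140.5, 37.6]
orientation: [-2.111, -2.326, 0.002]
wrist_force: [-2.8, -0.0, 4.9]
grip_width: 0.1
finger_force: 2.6
```

play_rows(series=[[0,0,0,0.05,0,0,-1],[0,0,0,0.05,0,0,-1],[0,0,0,0.05,0,0,-1],[0,0,0,0,0,0,-1]])

```text
time: 9.95
tool_pos: [518.9, 146.4, 37.9]
orientation: [2.11, 2.326, 0.001]
wrist_force: [-0.4, -1.9, 4.6]
grip_width: 0.2
finger_force: 2.5
```

```bash
python3 - <<'E'
from h import *
grab('wrist','w5.png')
s=arm.read_state();print(s['tool_pos'],s['wrist_force'])
a=cv2.imread('pics/w5.png')[:,100:460];a=cv2.resize(a,(400,467))
cv2.imwrite('pics/j5.png',a)
E
```

```text
[518.89289362 146.41840864  37.89264015] [-0.56902569 -1.43031438  5.36379505]
```

View pics/j5.png

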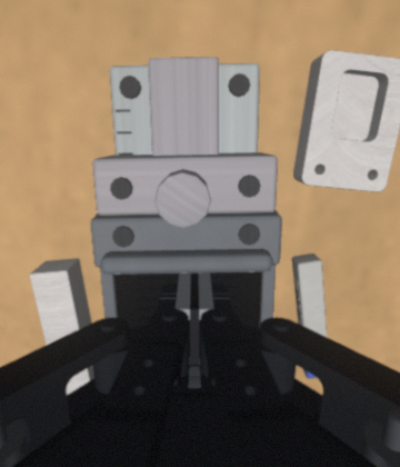

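The slider block now meets the pinned stop, with no visible gap at row about 215, and the force shows the fingers slipping forward. I'll push on until the fingers meet the ridge to make sure it is seated.

play_rows(series=[[0,0,0,0.05,0,0,-1],[0,0,0,0.05,0,0,-1],[0,0,0,0,0,0,-1],[0,0,0,0,0,0,-1]])

```text
time: 10.4
tool_pos: [518.8, 149.4, 38.0]
orientation: [2.109, 2.326, 0.0]
wrist_force: [0.9, -9.0, 5.4]
grip_width: -0.4
finger_force: 6.2
```

play_rows(series=[[0,0,0,0.03,0,0,-1],[0,0,0,0.03,0,0,-1],[0,0,0,0.02,0,0,-1],[0,0,0,0,0,0,-1]])

```text
time: 10.8
tool_pos: [518.7, 149.6, 38.0]
orientation: [2.106, 2.326, -0.004]
wrist_force: [5.1, -29.1, 7.7]
grip_width: -0.2
finger_force: 15.6
```

It is firmly seated at 29 N against the ridge. I'll relax the push slightly, then lift straight up.

play_rows(series=[[0,0,0,-0.04,0,0,-1],[0,0,0,-0.03,0,0,-1],[0,0,0,0,0,0,-1]])

```text
time: 11.1
tool_pos: [518.8, 149.4, 37.9]
orientation: [2.11, 2.325, -0.0]
wrist_force: [0.5, -10.8, 5.4]
grip_width: 0.2
finger_force: 7.4
```

play_rows(series=[[0,0,0,0,0,-0.05,-1],[0,0,0,0,0,-0.05,-1],[0,0,0,0,0,-0.1,-1],[0,0,0,0,0,-0.2,-1],[0,0,0,0,0,-0.5,-1],[0,0,0,0,0,-0.8,-1],[0,0,0,0,0,-0.8,-1],[0,0,0,0,0,-0.5,-1],[0,0,0,0,0,0,-1],[0,0,0,0,0,0,-1]])

```text
time: 12.1
tool_pos: [518.1, 150.9, 157.7]
orientation: [2.111, 2.326, 0.001]
wrist_force: [-0.2, 0.1, 0.6]
grip_width: 0.3
finger_force: 0.0
```

```bash
python3 - <<'E'
from h import *
grab('wrist','w6.png')
s=arm.read_state();print(s['tool_pos'],s['wrist_force'],s['time'])
E
```

```text
[517.50234948 150.75066291 156.97608186] [-0.21124044 -0.68046963 -0.61569791] 12.15
```

View pics/w6.png

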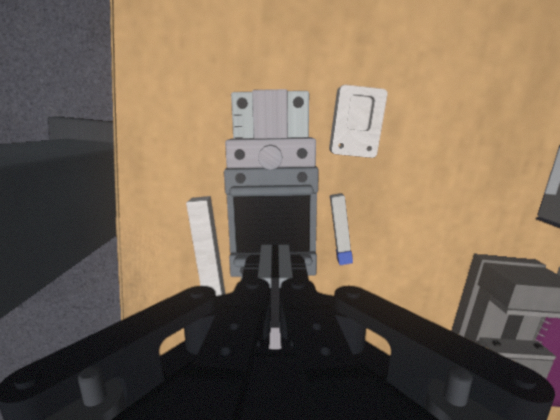

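The slider rests against the pinned stop (contact line at row about 168), the tool is clear, and the bystanders in view are where they were. Handing in.

```bash
python3 -c "
from bench import arm
print(arm.hand_in())"
```

```text
the job is handed in; nothing more can be done
None
```

The slider was moved to the pinned stop with its thumb plate pressed, seated there and released, and the job is handed in; the hand-in gave no verdict, but the last picture shows no gap at the stop and the arm touching nothing.

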